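# Chilling stone into the tumbler with sprung tongs

### The job

With the small sprung tongs that stand in the wooden holder, take the copper chilling stone out of the open bamboo box and lower it into the tumbler that stands on the orange coaster, letting go only near the bottom of the glass so that it does not drop in. Then stand the tongs back in their holder. Touch the stone with the tongs only, not with your fingers, and leave the tumbler standing on its coaster.

Things in the scene. Friction and masses are not known exactly. Their poses are not given: they have to be found in the camera images.
- tongs_grip (a point): Sprung steel tongs, 90 g, upright; point midway between two teal finger pads (22 mm wide along y, 20 high), 85 mm above the tips, 36 below the top. Arms close along x, z up. Over the pads: 34 mm sprung open, 26 shut on the stone; free between the black tips: 51 mm open (63 outside). Pads yield from 5 N, meet the stone at 8 N; 25-40 N grips it well. Held at 32 mm: tips 44 mm apart.
- copper_stone_mid (a point): Copper-coloured cube of 25 mm, 45 g; point at its centre. It lies on the 6 mm floor of the bamboo box (walls 26-34 mm high) in a row along y with a bright steel and a dark grey stone of the same size, in any order, 50 mm centre to centre. Its x is within 0.3 rad of world x: squeeze it along its x, where 25 mm or more is free before and behind it.
- glass_in (a point): Squat clear glass tumbler, 65 mm high, 84 mm across the rim, wall 4 mm, 280 g, loose on a round orange silicone coaster (100 mm across, 5 mm thick). Point: centre of its inner floor, z up. A second, identical tumbler stands elsewhere without a coaster.
- holder: Wooden tongs holder, fixed: block 102 mm (x) by 54 (y) by 45 high with an open well 90 mm (x) by 42 (y), floor 6 mm thick. Origin: centre of its underside, z up. The tongs stand tips down in the well, sprung open, their closing direction (x) along its x.
Not all that is in view belongs to the job. Of the things that look like the holder, take the one that is farthest from the robot's base at the start. Of the things that look like the part that bears tongs_grip, the smaller one is meant.

How it is judged:
By the outcome, as a careful person would: the job done as asked, in the order asked, and still so for the second after the job is handed in, with the robot touching nothing.
It also fails if it takes over 56 s, if anything falls off the work surface, if the arm or the gripper's body presses on something with over 40 N, if the wrist force passes 120 N, or if a joint passes its speed limit or range.

### The arm

A 6-joint arm with a two-finger parallel gripper is mounted at the origin on the work surface. World frame = base frame: x ahead of the robot, y to its left, z up, the work surface at z = 0. Lengths are in m, angles in rad, forces in N, time in s.
With the tool pointing down it reaches from about 0.375 to 0.9 m from the base axis. Payload 3.1 kg.
Tool frame: the origin (TCP) lies where the fingers leave the gripper's body, on its centre line; the fingertips stand 73 mm ahead of it and the grasp point (between the pads) lies 54 mm ahead of it; z points along the fingers, y is the line along which they close (so a half turn about z gives the same grasp; the last joint's range is limited). The gripper opens to 85 mm and grips with 20 to 120 N. Pads are 22 mm wide; open, the fingers measure 114 mm over their backs; the gripper's body (76 mm by 85 mm) begins 54 mm behind the grasp point. The pads swing forward as they close: fully open they stand 13 mm farther back than shut.
Start: joints at [-1.492, 0.527, 1.433, -0, 1.181, -0.178], TCP at [0.159, -0.604, 0.304] pointing down, gripper open.
Joint ranges: [-3.08, 3.08], [-0.75, 2.2], [0.22, 2.44], [-1.43, 4.57], [0, 2.65], [-2.85, 2.85]. Speed limits (rad/s): [2.79, 2.79, 3.14, 3.14, 3.14, 3.14].

### API

Orientations are given as a unit quaternion [x, y, z, w].
In Python, from station import manip gives the robot as it stands.
- The arm moves only by the tool step_arm, never from a script. Its argument "moves" is one flat list of numbers, 5 for each row, row after row: the opening, from 0 (shut) to 1 (fully open), then the shift along the world's x, y, z scaled (see below), then the turn about the world's z scaled (see below). In form: [fingers, x, y, z, yaw, fingers, x, y, z, yaw, ...]. A call has 1 to 12 rows; each row is the pose to reach, as a shift and turn from the pose commanded when the call began, turning the shorter way round; what a row does not reach only later rows make up. The controller multiplies each number of a shift by 200 mm and each number of a turn by pi rad. A row lasts 1/8 s, in which the tool goes at most 62.5 mm and 10.7 degrees, less where a joint would pass 70% of its speed; a pose out of reach is approached as far as the arm can. A call with a number of a shift or a turn outside -1 to 1 is refused whole. A call with a gripper value outside its range is refused whole. The fingers move at their own pace and stop on an object; "grip_force" is the grip in N (left out, the last holds). Time passes only in rows, so rows that repeat a pose let the fingers close. It gives the time, the measured TCP pose, the force, the opening and the grip force at its end, in the units of the state.
- manip.sense(): the state, without advancing time (a new reading comes with each control period).
- manip.snapshot(name): name is "scene" or "top" or "wrist"; returns a dict with "color" (400x640x3 uint8, blue, green, red), "z_map" (400x640 float32, m along the optical axis (not along the pixel's ray), 0 where there is no reading), "fovy" (degrees; the focal length in pixels is half the picture's height over the tangent of half this angle, whatever the lens; pixels are square), "cx", "cy" (the principal point, pixels), "R" (3x3) and "t" (3): a world point X has camera coordinates R X + t; the wrist camera has in their place "mount" (4x4, takes a point from camera to tool coordinates, whose origin is the TCP and whose axes are the flange's). Camera axes: x right, y down, z forward; pixel columns grow to the right and rows downward; lengths in m; the calibration is good to about 2 mm. A picture is of the moment at which its call begins: read the wrist's pose just before it.
- manip.sign_off(): hands the job in; it is judged then, once.
The state is a dict: "t": time; "q": joint angles; "qd": joint speeds; "tau": joint torques, N m; "tcp_pos": TCP position; "tool_rot": TCP orientation; "force": force on the tool from outside, world axes, zero at the start; "ft_torque": the same for the moment, N m; "finger_gap": opening from 0.0 (shut) to 1.0 (fully open); "gripper_force": force on a finger pad.
Only numpy, scipy, OpenCV 4.12 (cv2) and the standard library are available. Lean on these libraries where they do the work, as an engineer would, in place of code of your own. Each camera call takes 0.05 s, during which the arm holds its last target. There are 200 camera calls.

## Working session

There is one attempt and no reset: what is moved stays moved. The work goes in short steps, Python scripts to look and compute and a tool call to move; the robot and the scene stay as the last step left them, time stands still between calls to the robot, and variables do not carry over. Pictures are saved under pics/ and viewed, at most 12 in all, crops included, and the job is handed in when it is done.

Besides the shell and the picture viewer there is one more tool, called after ">>>" as a command line: name --argument value ..., lists and objects as JSON in quotes. step_arm: Moves the arm, as the interface text tells. Its arguments: {"type":"object","properties":{"moves":{"type":"array","items":{"type":"number"}},"grip_force":{"type":"number"}},"required":["moves"]}

```bash
ls; mkdir -p pics; cat > h.py <<'E'
import numpy as np, cv2
from station import manip
def K(s):
    f=200/np.tan(np.radians(s["fovy"])/2); return f,s["cx"],s["cy"]
def cloud(s):
    f,cx,cy=K(s); v,u=np.mgrid[:400,:640]; z=s["z_map"]
    P=np.stack([(u-cx)/f*z,(v-cy)/f*z,z],-1)
    return (P-np.array(s["t"]))@np.array(s["R"])   # R^T(P-t)
def ray(s,u,v,h):
    f,cx,cy=K(s);R=np.array(s["R"]);t=np.array(s["t"])
    d=R.T@np.array([(u-cx)/f,(v-cy)/f,1]);c=-R.T@t
    return c+d*(h-c[2])/d[2]
def wristcal(s,st):
    from scipy.spatial.transform import Rotation as Ro
    M=np.array(s["mount"]);T=np.eye(4);T[:3,:3]=Ro.from_quat(st["tool_rot"]).as_matrix();T[:3,3]=st["tcp_pos"]
    C=T@M; s["R"]=C[:3,:3].T; s["t"]=-C[:3,:3].T@C[:3,3]; return s
E
python3 - <<'E'
from h import *
import pickle
st=manip.sense();print(st)
for n in("scene","top"):
    s=manip.snapshot(n);pickle.dump(s,open(n+".pkl","wb"));cv2.imwrite(f"pics/{n}0.png",s["color"]);print(n,s["fovy"],np.array(s["R"]).round(3).tolist(),s["t"])
E
```

```text
pics
{'t': 0.0, 'q': array([-1.49248314e+00,  5.28482296e-01,  1.43391367e+00, -6.32354697e-07,
        1.18138924e+00, -1.78506142e-01]), 'qd': array([ 7.82540861e-04, -1.28651892e-03, -1.32250863e-03,  9.02463613e-05,
        5.02577101e-04, -6.82012263e-05]), 'tau': array([-1.60949689e-04, -4.42352414e+01, -1.78027582e+01, -2.64479659e-04,
        8.30699166e-03,  1.05970241e-06]), 'tcp_pos': array([ 0.15873331, -0.60392464,  0.30291992]), 'tool_rot': array([ 9.91766190e-01,  1.28057106e-01,  5.46047765e-05, -1.09491904e-03]), 'force': array([-0.4411392 ,  0.8983384 ,  0.36116108]), 'ft_torque': array([-0.07422744, -0.02037916, -0.00603884]), 'gripper_force': 0.0, 'finger_gap': 1.0015677366987934}
scene 52.52930104208871 [[-0.588, 0.809, 0.007], [0.524, 0.388, -0.758], [-0.616, -0.442, -0.652]] [ 0.22162923 -0.21305898  1.25659073]
top 57.124231157912256 [[0.011, -1.0, -0.013], [-0.984, -0.008, -0.181], [0.18, 0.014, -0.983]] [0.0687135  0.48634424 0.80234521]
```

View pics/top0.png

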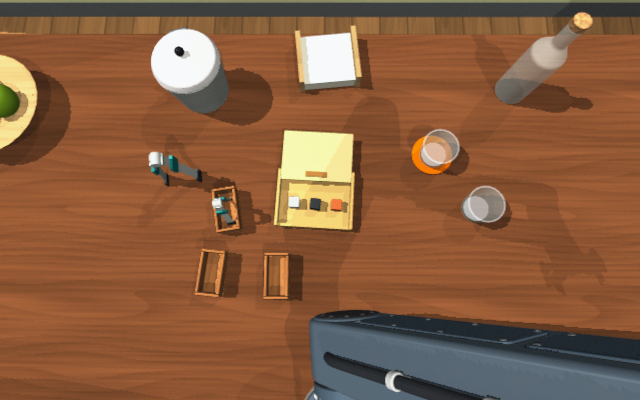

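View pics/scene0.png

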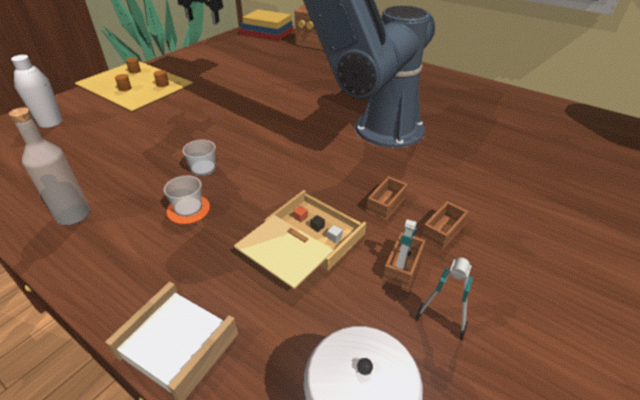

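The top view shows the tongs in their holder at about (226,209), with the open box holding the copper stone at (336,205) and the tumbler on its coaster at (433,155). The holder with the tongs is the farthest of the three from the base. The bigger tongs stand apart at (170,165).

```bash
python3 - <<'E'
from h import *
import pickle
S={n:pickle.load(open(n+".pkl","rb")) for n in("scene","top")}
for n,s in S.items():
    hsv=cv2.cvtColor(s["color"],cv2.COLOR_BGR2HSV);W=cloud(s)
    for name,lo,hi in(("orange",(3,190,150),(14,255,255)),("teal",(80,90,50),(100,255,255))):
        m=cv2.inRange(hsv,lo,hi);k,l,stt,c=cv2.connectedComponentsWithStats(m)
        for i in range(1,k):
            if stt[i,4]>12:
                p=W[(l==i)&(s["z_map"]>0)]
                print(n,name,stt[i].tolist(),c[i].round(1),np.median(p,0).round(3),p[:,:].min(0).round(3),p.max(0).round(3))
s=S["top"];W=cloud(s)
print("stone",ray(s,336.5,205,.031).round(3))
# holder region
for nm,(x0,x1,y0,y1),(z0,z1) in(("holder",(205,248,180,240),(.035,.055)),("lid",(275,356,130,178),(.0,.2)),("box",(272,356,175,232),(.0,.2)),("glass",(405,465,125,180),(.055,.08))):
    p=W[y0:y1,x0:x1].reshape(-1,3);p=p[(p[:,2]>z0)&(p[:,2]<z1)]
    print(nm,len(p),p.mean(0).round(3),np.percentile(p,[1,50,99],0).round(3).tolist(),[np.round(a,3) for a in cv2.minAreaRect((p[:,:2]).astype(np.float32))])
crop=np.hstack([cv2.resize(s["color"][130:250,150:250],(400,480),interpolation=cv2.INTER_CUBIC),cv2.resize(S["scene"]["color"][210:330,380:480],(400,480),interpolation=cv2.INTER_CUBIC)])
cv2.imwrite("pics/c1.png",crop)
E
```

```text
scene orange [167, 198, 43, 26, 343] [188.7 214.2] [ 0.639 -0.186  0.005] [ 0.564 -0.252 -0.001] [ 0.667 -0.16   0.009]
scene teal [401, 236, 11, 10, 76] [406.1 240. ] [0.484 0.285 0.094] [0.479 0.275 0.084] [0.489 0.294 0.102]
scene teal [437, 269, 11, 22, 69] [442.  279.4] [0.565 0.382 0.132] [0.539 0.378 0.109] [0.572 0.386 0.135]
scene teal [463, 278, 9, 23, 69] [466.9 288.4] [0.559 0.422 0.132] [0.534 0.417 0.11 ] [0.566 0.425 0.134]
top orange [411, 151, 21, 23, 33] [418.1 164.5] [ 0.586 -0.171  0.005] [ 0.567 -0.206  0.001] [ 0.625 -0.159  0.009]
top orange [431, 162, 20, 11, 74] [442.  167.2] [ 0.581 -0.234  0.005] [ 0.571 -0.256 -0.001] [ 0.597 -0.206  0.009]
top orange [334, 200, 7, 10, 40] [337.5 204.8] [0.484 0.023 0.031] [0.472 0.017 0.028] [0.494 0.031 0.033]
top teal [169, 156, 9, 16, 112] [173.3 163.5] [0.553 0.379 0.123] [0.538 0.375 0.104] [0.569 0.385 0.135]
top teal [151, 167, 8, 7, 27] [153.7 170. ] [0.538 0.417 0.129] [0.533 0.412 0.108] [0.545 0.422 0.143]
top teal [221, 197, 5, 4, 14] [223.1 198.1] [0.484 0.274 0.098] [0.481 0.273 0.084] [0.487 0.278 0.102]
top teal [216, 210, 12, 5, 42] [221.3 211.8] [0.454 0.276 0.098] [0.45  0.267 0.085] [0.458 0.288 0.103]
stone [0.482 0.025 0.031]
holder 394 [0.467 0.281 0.044] [[0.417, 0.25, 0.035], [0.459, 0.278, 0.044], [0.522, 0.317, 0.05]] [array([0.469, 0.284]), array([0.103, 0.055]), np.float64(10.396)]
lid 3555 [0.606 0.076 0.032] [[0.548, -0.019, 0.0], [0.605, 0.076, 0.035], [0.678, 0.175, 0.04]] [array([0.613, 0.078]), array([0.132, 0.202]), np.float64(0.339)]
box 4492 [0.491 0.079 0.014] [[0.425, -0.018, 0.0], [0.49, 0.079, 0.007], [0.553, 0.178, 0.038]] [array([0.493, 0.08 ]), array([0.139, 0.204]), np.float64(0.422)]
glass 368 [ 0.618 -0.215  0.066] [[0.574, -0.251, 0.055], [0.622, -0.218, 0.068], [0.654, -0.17, 0.073]] [array([ 0.614, -0.21 ]), array([0.082, 0.082]), np.float64(45.844)]
```

View pics/c1.png

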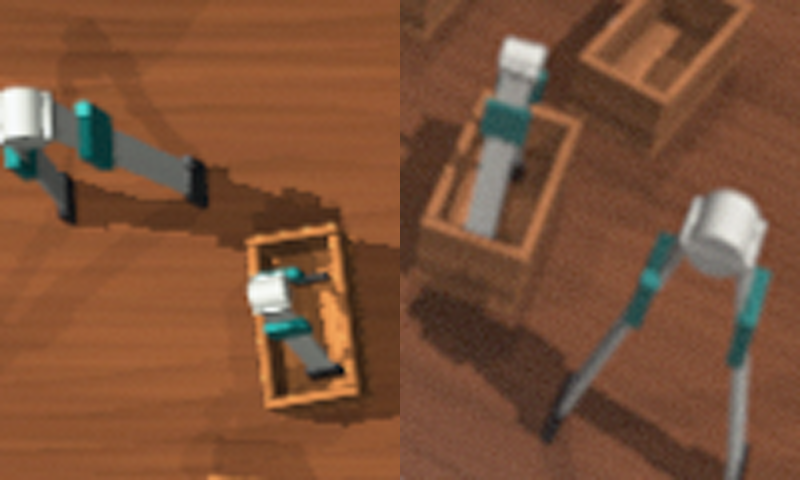

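>>> step_arm --moves '[1, 1, 1, 0, 0.3, 1, 1, 1, 0, 0.3, 1, 1, 1, 0, 0.3, 1, 1, 1, 0, 0.3, 1, 1, 1, 0, 0.3, 1, 1, 1, 0, 0.3]'

```text
t: 0.85
tcp_pos: [0.3601, -0.4022, 0.3036]
tool_rot: [0.824, 0.566, 0.0, -0.001]
force: [0.1, -0.2, 0.5]
finger_gap: 0.998
gripper_force: 0.0
```

>>> step_arm --moves '[1, 0.5, 1, 0, 0.176, 1, 0.5, 1, 0, 0.176, 1, 0.5, 1, 0, 0.176, 1, 0.5, 1, 0, 0.176]'

```text
t: 1.35
tcp_pos: [0.459, -0.2031, 0.3037]
tool_rot: [0.64, 0.768, -0.0, -0.0]
force: [-0.2, -0.3, 0.4]
finger_gap: 0.996
gripper_force: 0.0
```

>>> step_arm --moves '[1, 0, 1, 0, 0, 1, 0, 1, 0, 0, 1, 0, 1, 0, 0, 1, 0, 1, 0, 0]'

```text
t: 1.85
tcp_pos: [0.4579, -0.0024, 0.3037]
tool_rot: [0.639, 0.769, -0.0, -0.001]
force: [0.4, -0.7, -0.2]
finger_gap: 0.999
gripper_force: 0.0
```

>>> step_arm --moves '[1, 0.05, 1, 0, 0, 1, 0.05, 1, 0, 0, 1, 0.05, 1, 0, 0, 1, 0.05, 1, 0, 0, 1, 0.05, 1, 0, 0, 1, 0.05, 1, 0, 0]'

```text
t: 2.6
tcp_pos: [0.4691, 0.1936, 0.3037]
tool_rot: [0.641, 0.767, -0.001, 0.0]
force: [0.2, 0.8, 0.9]
finger_gap: 1.001
gripper_force: 0.0
```

```bash
python3 - <<'E'
from h import *
st=manip.sense();s=wristcal(manip.snapshot("wrist"),st);print(st["t"],st["q"].round(3),st["tcp_pos"],st["tool_rot"],s["fovy"],np.array(s["mount"]).round(3).tolist());cv2.imwrite("pics/w1.png",s["color"])
import pickle;pickle.dump(s,open("w1.pkl","wb"))
E
```

```text
2.6 [ 1.710e-01  3.710e-01  1.723e+00 -1.000e-03  1.049e+00 -7.000e-03] [0.46914344 0.1936051  0.30370255] [ 6.41172742e-01  7.67396411e-01 -5.06871930e-04  7.46327008e-05] 69.31452898014032 [[-0.0, -0.951, -0.31, 0.081], [1.0, -0.0, 0.0, -0.001], [-0.0, -0.31, 0.951, -0.069], [0.0, 0.0, 0.0, 1.0]]
```

View pics/w1.png

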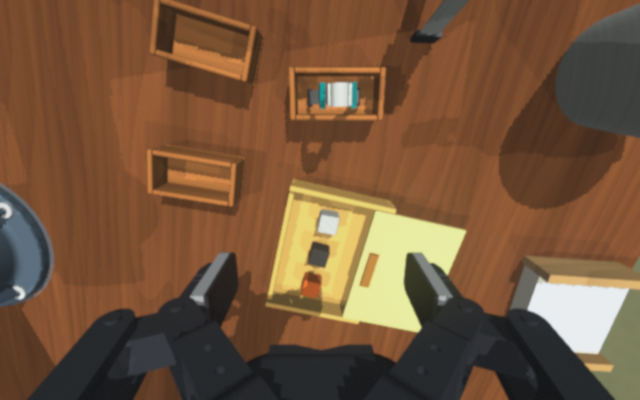

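The wrist view shows the small tongs in their holder at (338,95), square to the picture. The pads are teal at x 323 and 354, and the copper stone is at (312,286).

```bash
python3 - <<'E'
from h import *
import pickle
s=pickle.load(open("w1.pkl","rb"));W=cloud(s)
hsv=cv2.cvtColor(s["color"],cv2.COLOR_BGR2HSV)
def blob(nm,lo,hi,x0,x1,y0,y1):
    m=cv2.inRange(hsv,lo,hi);k,l,stt,c=cv2.connectedComponentsWithStats(m)
    for i in range(1,k):
        if stt[i,4]>12 and x0<c[i][0]<x1 and y0<c[i][1]<y1:
            p=W[(l==i)];print(nm,stt[i].tolist(),c[i].round(1),np.median(p,0).round(4),p.min(0).round(3),p.max(0).round(3))
            if nm=="or": print(cv2.minAreaRect(p[p[:,2]>.027][:,:2].astype(np.float32)),p[p[:,2]>.027].mean(0))
blob("teal",(80,90,50),(100,255,255),290,390,60,125)
blob("or",(3,150,80),(14,255,255),280,350,260,310)
for nm,(x0,x1,y0,y1),(z0,z1) in(("holder",(285,390,60,127),(.038,.052)),("tongtop",(310,365,70,115),(.112,.135)),("pads",(310,365,70,115),(.08,.112))):
    p=W[y0:y1,x0:x1].reshape(-1,3);p=p[(p[:,2]>z0)&(p[:,2]<z1)]
    print(nm,len(p),p.mean(0).round(4),p.max(0).round(3),[np.round(a,4) for a in cv2.minAreaRect(p[:,:2].astype(np.float32))])
for u,v,h in((338.5,95,.12),(290,68,.045),(386,68,.045),(386,119,.045),(290,119,.045)):print(ray(s,u,v,h).round(4))
E
```

```text
teal [319, 83, 6, 25, 136] [321.7  94.3] [0.4533 0.2808 0.0992] [0.449 0.27  0.09 ] [0.457 0.29  0.101]
teal [351, 82, 6, 26, 104] [354.3  95.1] [0.4819 0.2855 0.0993] [0.479 0.275 0.022] [0.494 0.296 0.101]
or [301, 273, 20, 26, 416] [310.9 285.5] [0.4832 0.0349 0.0297] [ 0.454 -0.003  0.005] [0.496 0.273 0.373]
((0.47553199529647827, 0.14366428554058075), (0.02564789541065693, 0.26064616441726685), 3.9150094985961914) [0.48310689 0.03129875 0.03252914]
holder 1699 [0.4682 0.2859 0.0439] [0.523 0.32  0.051] [array([0.4686, 0.2853]), array([0.1022, 0.0538]), np.float64(10.2864)]
tongtop 581 [0.4673 0.2823 0.124 ] [0.479 0.293 0.128] [array([0.4675, 0.2823]), array([0.0199, 0.0179]), np.float64(11.2)]
pads 332 [0.4648 0.2818 0.0992] [0.485 0.296 0.109] [array([0.4672, 0.2824]), array([0.0331, 0.022 ]), np.float64(10.3783)]
[0.467 0.282 0.12 ]
[0.4161 0.3017 0.045 ]
[0.5144 0.3195 0.045 ]
[0.527  0.2697 0.045 ]
[0.4236 0.251  0.045 ]
```

>>> step_arm --moves '[0.65, 0, 0.44, -0.3, 0, 0.65, 0, 0.44, -0.3, 0, 0.65, 0, 0.44, -0.3, 0, 0.65, 0, 0.44, -0.3, 0, 0.65, 0, 0.44, -0.3, 0]'

```text
t: 3.28
tcp_pos: [0.4695, 0.2822, 0.2448]
tool_rot: [0.641, 0.768, 0.001, 0.0]
force: [0.3, 1.1, 0.0]
finger_gap: 0.651
gripper_force: 0.0
```

>>> step_arm --moves '[0.65, -0.01, 0, -0.2, 0, 0.65, -0.01, 0, -0.35, 0, 0.65, -0.01, 0, -0.51, 0, 0.65, -0.01, 0, -0.51, 0, 0.65, -0.01, 0, -0.51, 0]'

```text
t: 3.9
tcp_pos: [0.4677, 0.2833, 0.1432]
tool_rot: [0.64, 0.768, 0.001, 0.001]
force: [-0.2, -0.3, 0.3]
finger_gap: 0.656
gripper_force: 0.0
```

```bash
python3 - <<'E'
from h import *
st=manip.sense();s=wristcal(manip.snapshot("wrist"),st);print(st["tcp_pos"],st["force"]);cv2.imwrite("pics/w2.png",s["color"])
E
```

```text
[0.46770367 0.28326662 0.14319321] [-0.21394662 -0.29143445  0.26790533]
```

View pics/w2.png

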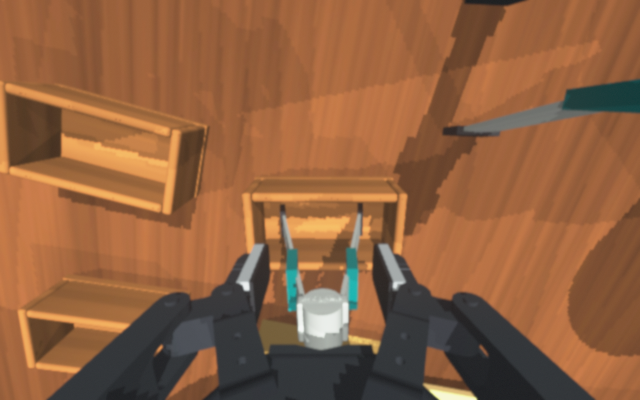

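>>> step_arm --moves '[0.4, 0, 0, 0, 0, 0.4, 0, 0, 0, 0, 0.375, 0, 0, 0, 0, 0.375, 0, 0, 0, 0, 0.375, 0, 0, 0, 0]' --grip_force 30

```text
t: 4.58
tcp_pos: [0.4679, 0.284, 0.1441]
tool_rot: [0.64, 0.768, 0.002, 0.001]
force: [-0.0, 1.2, 7.9]
finger_gap: 0.378
gripper_force: 11.6
```

>>> step_arm --moves '[0.375, 0, 0, 0.1, 0, 0.375, 0, 0, 0.2, 0, 0.375, 0, 0, 0.4, 0, 0.375, 0, 0, 0.5, 0, 0.375, 0, 0, 0.5, 0]'

```text
t: 5.2
tcp_pos: [0.4675, 0.284, 0.244]
tool_rot: [0.64, 0.768, 0.002, 0.001]
force: [0.5, -0.2, -1.4]
finger_gap: 0.377
gripper_force: 3.7
```

>>> step_arm --moves '[0.375, 0.02, -0.2, 0, -0.02, 0.375, 0.04, -0.4, 0, -0.04, 0.375, 0.08, -0.6, 0, -0.057, 0.375, 0.08, -0.8, 0, -0.057, 0.375, 0.08, -0.9, 0, -0.057, 0.375, 0.08, -0.9, 0, -0.057, 0.375, 0.08, -0.9, 0, -0.057]'

```text
t: 6.08
tcp_pos: [0.4824, 0.1039, 0.2414]
tool_rot: [0.706, 0.708, -0.0, -0.001]
force: [-0.6, -0.2, -0.6]
finger_gap: 0.373
gripper_force: 3.7
```

```bash
python3 - <<'E'
from h import *
import pickle
st=manip.sense();s=wristcal(manip.snapshot("wrist"),st);print(st["tcp_pos"],st["force"]);cv2.imwrite("pics/w3.png",s["color"]);t=manip.snapshot("top");pickle.dump((s,t),open("w3.pkl","wb"))
for n,s in(("w",s),("t",t)):
    W=cloud(s);hsv=cv2.cvtColor(s["color"],cv2.COLOR_BGR2HSV)
    m=cv2.inRange(hsv,(3,150,80),(14,255,255))>0
    m&=(W[...,2]>.026)&(W[...,2]<.036)&(abs(W[...,0]-.483)<.03)&(abs(W[...,1]-.028)<.03)
    p=W[m];print(n,len(p),p.mean(0),cv2.minAreaRect(p[:,:2].astype(np.float32)))
    k=np.argwhere(m)[:,::-1].astype(np.float32); q=cv2.boxPoints(cv2.minAreaRect(k));print(q.round(0).tolist(),[ray(s,*c,.031).round(4)[:2].tolist() for c in q])
E
```

```text
[0.48238489 0.10393715 0.24135061] [-0.55008143 -0.20262809 -0.618736  ]
w 476 [0.48338046 0.02971415 0.03014103] ((0.483336865901947, 0.028688374906778336), (0.025692777708172798, 0.02442786656320095), 86.55848693847656)
[[311.0, 243.0], [334.0, 243.0], [334.0, 264.0], [311.0, 264.0]] [[0.4708, 0.0427], [0.4954, 0.0428], [0.4959, 0.0173], [0.4706, 0.0172]]
t 44 [0.48379494 0.0200974  0.03112553] ((0.48337095975875854, 0.01940724067389965), (0.022762076929211617, 0.009644852951169014), 0.018595291301608086)
[[337.0, 200.0], [341.0, 200.0], [341.0, 209.0], [337.0, 209.0]] [[0.4941, 0.0241], [0.4941, 0.0148], [0.4728, 0.0148], [0.4727, 0.0241]]
```

View pics/w3.png

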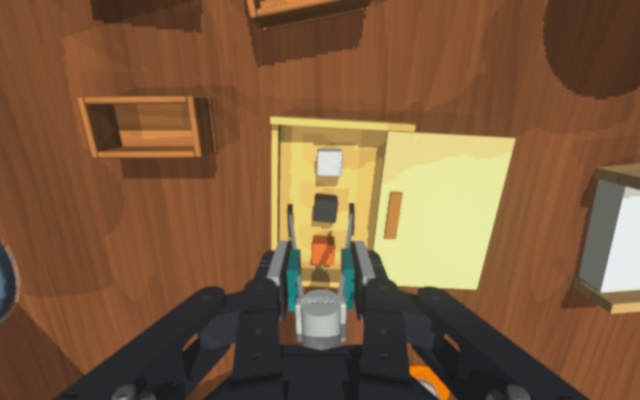

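>>> step_arm --moves '[0.375, 0, -0.2, 0, 0, 0.375, 0, -0.367, 0, 0, 0.375, 0, -0.367, -0.1, 0, 0.375, 0, -0.367, -0.2, 0, 0.375, 0, -0.367, -0.2, 0, 0.375, 0, -0.367, -0.2, 0]'

```text
t: 6.92
tcp_pos: [0.4831, 0.0307, 0.2023]
tool_rot: [0.706, 0.708, 0.0, 0.0]
force: [-0.5, 0.4, 0.0]
finger_gap: 0.376
gripper_force: 3.7
```

```bash
python3 - <<'E'
from h import *
st=manip.sense();s=wristcal(manip.snapshot("wrist"),st);print(st["tcp_pos"],st["tool_rot"]);cv2.imwrite("pics/w4.png",cv2.resize(s["color"][200:400,200:440],(720,600)))
W=cloud(s);hsv=cv2.cvtColor(s["color"],cv2.COLOR_BGR2HSV)
m=cv2.inRange(hsv,(80,90,50),(100,255,255));k,l,stt,c=cv2.connectedComponentsWithStats(m)
for i in range(1,k):
    if stt[i,4]>30: p=W[l==i];print(stt[i],np.median(p,0).round(4),p.min(0).round(3),p.max(0).round(3))
g=W[...,2];mm=(g>.05)&(g<.11)&(abs(W[...,0]-.483)<.04)&(abs(W[...,1]-.03)<.03)
for h in(.056,.06,.07,.08,.1):
    p=W[mm&(abs(g-h)<.004)]
    if len(p):print(h,len(p),p.mean(0).round(4),p.min(0).round(4),p.max(0).round(4))
E
```

```text
[0.48311221 0.03065651 0.20230633] [7.05899117e-01 7.08312302e-01 2.18777108e-04 2.69694333e-04]
[342 249  13  61 583] [0.495  0.0363 0.1573] [0.482 0.019 0.139] [0.498 0.111 0.272]
[286 250  13  61 574] [0.4686 0.0366 0.1574] [ 0.446 -0.095 -0.   ] [0.482 0.111 0.272]
0.06 5 [0.4778 0.0362 0.0635] [0.4579 0.0255 0.0631] [0.5059 0.0394 0.0639]
0.07 46 [0.477  0.0377 0.0699] [0.4569 0.024  0.0661] [0.5061 0.0401 0.0739]
0.08 186 [0.4817 0.0325 0.0796] [0.4579 0.019  0.0764] [0.506  0.0402 0.084 ]
0.1 40 [0.4827 0.0336 0.1006] [0.462  0.0231 0.0967] [0.501  0.0372 0.1039]
```

View pics/w4.png

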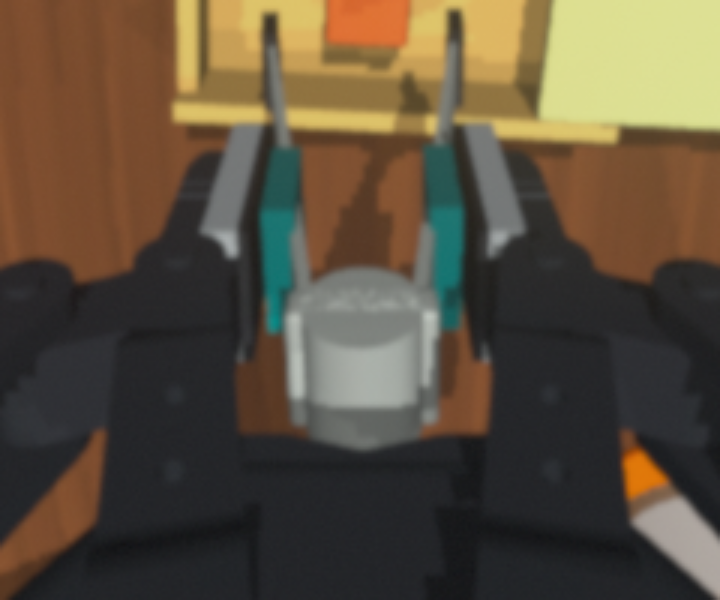

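The tongs hang straight in the gripper and centred. Their tips straddle the copper stone at (367,20) in the crop.

>>> step_arm --moves '[0.375, 0, 0, -0.1, 0, 0.375, 0, 0, -0.2, 0, 0.375, 0, 0, -0.27, 0, 0.375, 0, 0, -0.27, 0, 0.375, 0, 0, -0.27, 0]'

```text
t: 7.6
tcp_pos: [0.4832, 0.0301, 0.1484]
tool_rot: [0.706, 0.708, 0.0, 0.0]
force: [0.1, 0.1, -0.2]
finger_gap: 0.382
gripper_force: 3.7
```

>>> step_arm --moves '[0.34, 0, 0, 0, 0, 0.32, 0, 0, 0, 0, 0.3, 0, 0, 0, 0, 0.25, 0, 0, 0, 0, 0.2, 0, 0, 0, 0, 0.2, 0, 0, 0, 0, 0.2, 0, 0, 0, 0]' --grip_force 32

```text
t: 8.48
tcp_pos: [0.4833, 0.0301, 0.1483]
tool_rot: [0.706, 0.708, 0.0, 0.001]
force: [1.6, 0.6, 5.9]
finger_gap: 0.306
gripper_force: 31.5
```

>>> step_arm --moves '[0.2, 0, 0, 0.1, 0, 0.2, 0, 0, 0.25, 0, 0.2, 0, 0, 0.45, 0, 0.2, 0, 0, 0.6, 0, 0.2, 0, 0, 0.6, 0]'

```text
t: 9.1
tcp_pos: [0.4833, 0.03, 0.2692]
tool_rot: [0.706, 0.708, 0.001, 0.002]
force: [0.8, 0.5, -2.1]
finger_gap: 0.305
gripper_force: 31.7
```

>>> step_arm --moves '[0.2, 0.1, -0.2, 0, 0, 0.2, 0.2, -0.4, 0, 0, 0.2, 0.35, -0.6, 0, 0, 0.2, 0.45, -0.7, 0, 0, 0.2, 0.45, -0.7, 0, 0, 0.2, 0.45, -0.7, 0, 0, 0.2, 0.45, -0.7, 0, 0]'

```text
t: 9.98
tcp_pos: [0.5715, -0.1086, 0.2671]
tool_rot: [0.706, 0.708, -0.001, -0.001]
force: [-1.0, -0.4, -1.4]
finger_gap: 0.311
gripper_force: 31.6
```

```bash
python3 - <<'E'
from h import *
import pickle
st=manip.sense();w=wristcal(manip.snapshot("wrist"),st);t=manip.snapshot("top");c=manip.snapshot("scene");print(st["tcp_pos"],st["force"],st["finger_gap"])
pickle.dump((w,t,c),open("w5.pkl","wb"));cv2.imwrite("pics/w5.png",w["color"])
old=[pickle.load(open(n+".pkl","rb")) for n in("scene","top")]
for n,s in(("w",w),("t0",old[1]),("s0",old[0]),("t",t),("s",c)):
    W=cloud(s);hsv=cv2.cvtColor(s["color"],cv2.COLOR_BGR2HSV)
    reg=(abs(W[...,0]-.615)<.07)&(abs(W[...,1]+.21)<.07)
    m=reg&(cv2.inRange(hsv,(3,170,120),(16,255,255))>0)&(W[...,2]<.015)
    p=W[m][:,:2].astype(np.float32)
    if len(p)>5: print(n,"coaster",len(p),[np.round(a,4) for a in cv2.minEnclosingCircle(p)])
    r=W[reg&(abs(W[...,2]-.068)<.006)]
    if len(r)>5: print(n,"rim",len(r),[np.round(a,4) for a in cv2.minEnclosingCircle(r[:,:2].astype(np.float32))],r[:,2].max())
    o=W[(cv2.inRange(hsv,(3,150,80),(14,255,255))>0)&(W[...,2]>.08)&(W[...,2]<.2)]
    if len(o): print(n,"stone",len(o),o.mean(0).round(4),o.min(0).round(3),o.max(0).round(3))
E
```

```text
[ 0.57147192 -0.10859952  0.26706248] [-0.98022737 -0.35116809 -1.35687405] 0.3108441175620614
w coaster 1264 [array([ 0.6093, -0.2062]), np.float64(0.059)]
w rim 493 [array([ 0.6133, -0.2091]), np.float64(0.0418)] 0.0713117478994179
w stone 1447 [ 0.5701 -0.1067  0.146 ] [ 0.556 -0.122  0.125] [ 0.587 -0.097  0.151]
t0 coaster 481 [array([ 0.6156, -0.2072]), np.float64(0.093)]
t0 rim 278 [array([ 0.6146, -0.21  ]), np.float64(0.0426)] 0.07363811462255969
s0 coaster 447 [array([ 0.6142, -0.2108]), np.float64(0.0536)]
s0 rim 313 [array([ 0.617 , -0.2112]), np.float64(0.0436)] 0.0731969183514016
s0 stone 155 [ 0.1613 -1.376   0.1396] [-0.387 -1.537  0.08 ] [ 0.415 -0.579  0.194]
s coaster 436 [array([ 0.616 , -0.2112]), np.float64(0.0537)]
s rim 314 [array([ 0.6139, -0.2096]), np.float64(0.043)] 0.07310066971182051
s stone 552 [ 0.2161 -0.9772  0.1346] [-0.482 -1.54   0.08 ] [ 0.586 -0.097  0.199]
```

View pics/w5.png

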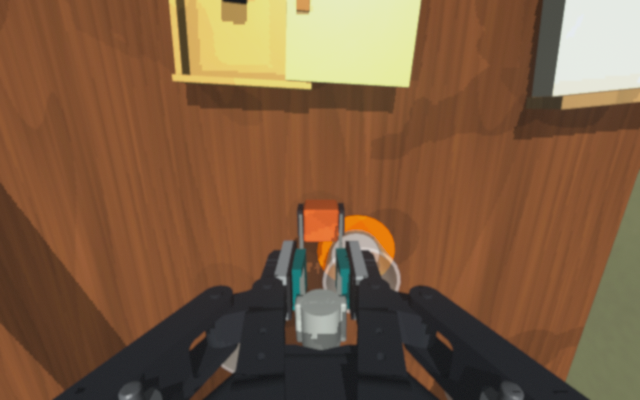

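>>> step_arm --moves '[0.2, 0.1, -0.25, 0, 0, 0.2, 0.215, -0.45, 0, 0, 0.2, 0.215, -0.502, 0, 0, 0.2, 0.215, -0.502, 0, 0, 0.2, 0.215, -0.502, -0.1, 0, 0.2, 0.215, -0.502, -0.1, 0]'

```text
t: 10.88
tcp_pos: [0.614, -0.208, 0.2464]
tool_rot: [0.706, 0.708, -0.001, -0.003]
force: [0.6, -0.6, -1.5]
finger_gap: 0.305
gripper_force: 31.7
```

```bash
python3 - <<'E'
from h import *
import pickle
for s in[pickle.load(open(n+".pkl","rb")) for n in("scene","top")]+[pickle.load(open("w5.pkl","rb"))[0]]:
    W=cloud(s);m=np.hypot(W[...,0]-.614,W[...,1]+.2097)<.022
    z=W[m][:,2];print(len(z),np.percentile(z,[5,25,50,75,95]).round(4))
st=manip.sense();print(st["tcp_pos"],st["tool_rot"])
w=wristcal(manip.snapshot("wrist"),st);cv2.imwrite("pics/w6.png",w["color"][150:400,150:490])
W=cloud(w);r=W[(abs(W[...,0]-.615)<.06)&(abs(W[...,1]+.21)<.06)&(abs(W[...,2]-.068)<.005)];print([np.round(a,4) for a in cv2.minEnclosingCircle(r[:,:2].astype(np.float32))])
hsv=cv2.cvtColor(w["color"],cv2.COLOR_BGR2HSV)
o=W[(cv2.inRange(hsv,(3,150,80),(14,255,255))>0)&(W[...,2]>.09)&(W[...,2]<.2)]
print("stone",len(o),o.mean(0).round(4),np.percentile(o,[2,98],0).round(4))
E
```

```text
Traceback (most recent call last):
IndexError: index -1 is out of bounds for axis 0 with size 0
```

```bash
python3 - <<'E'
from h import *
import pickle
for s in[pickle.load(open(n+".pkl","rb")) for n in("top",)]:
    W=cloud(s);p=W[125:180,405:465].reshape(-1,3);p=p[(np.hypot(p[:,0]-.614,p[:,1]+.2097)<.036)];print(len(p),np.histogram(p[:,2],bins=np.arange(-.04,.08,.005)))
st=manip.sense();print(st["tcp_pos"],st["tool_rot"])
w=wristcal(manip.snapshot("wrist"),st);cv2.imwrite("pics/w6.png",w["color"][150:400,150:490])
W=cloud(w);r=W[(abs(W[...,0]-.615)<.06)&(abs(W[...,1]+.21)<.06)&(abs(W[...,2]-.068)<.005)];print(len(r),[np.round(a,4) for a in cv2.minEnclosingCircle(r[:,:2].astype(np.float32))])
hsv=cv2.cvtColor(w["color"],cv2.COLOR_BGR2HSV)
o=W[(cv2.inRange(hsv,(3,150,80),(14,255,255))>0)&(W[...,2]>.09)&(W[...,2]<.2)]
print("stone",len(o),o.mean(0).round(4),np.percentile(o,[2,98],0).round(4))
E
```

```text
744 (array([  0,   0,   0,   0,   0,   0,   0,   0,  29, 177, 203,  49,  48,
        55,  51,  39,  38,  32,  17,   4,   1,   1,   0]), array([-4.00000000e-02, -3.50000000e-02, -3.00000000e-02, -2.50000000e-02,
       -2.00000000e-02, -1.50000000e-02, -1.00000000e-02, -5.00000000e-03,
       -2.08166817e-17,  5.00000000e-03,  1.00000000e-02,  1.50000000e-02,
        2.00000000e-02,  2.50000000e-02,  3.00000000e-02,  3.50000000e-02,
        4.00000000e-02,  4.50000000e-02,  5.00000000e-02,  5.50000000e-02,
        6.00000000e-02,  6.50000000e-02,  7.00000000e-02,  7.50000000e-02]))
[ 0.61404556 -0.20799586  0.24640096] [ 7.05807035e-01  7.08398443e-01 -6.24286383e-04 -2.77225727e-03]
1209 [array([ 0.6134, -0.2097]), np.float64(0.0418)]
stone 1373 [ 0.6122 -0.206   0.1259] [[ 0.6006 -0.2204  0.1096]
 [ 0.6238 -0.1967  0.1294]]
```

View pics/w6.png

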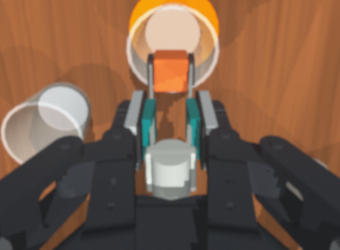

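The stone at (170,72) in the crop hangs over the tumbler on its coaster, about 1 mm off its centre.

>>> step_arm --moves '[0.2, 0.005, -0.006, -0.1, 0, 0.2, 0.005, -0.006, -0.2, 0, 0.2, 0.005, -0.006, -0.3, 0, 0.2, 0.005, -0.006, -0.38, 0, 0.2, 0.005, -0.006, -0.43, 0, 0.2, 0.005, -0.006, -0.445, 0, 0.2, 0.005, -0.006, -0.445, 0]'

```text
t: 11.8
tcp_pos: [0.617, -0.2116, 0.1592]
tool_rot: [0.706, 0.708, 0.0, 0.0]
force: [0.4, -0.7, -1.5]
finger_gap: 0.307
gripper_force: 31.7
```

>>> step_arm --moves '[0.2, 0, 0, -0.01, 0, 0.2, 0, 0, -0.015, 0, 0.2, 0, 0, -0.015, 0]'

```text
t: 12.18
tcp_pos: [0.6168, -0.2115, 0.156]
tool_rot: [0.706, 0.708, 0.0, 0.0]
force: [0.1, -0.1, -1.3]
finger_gap: 0.31
gripper_force: 31.7
```

>>> step_arm --moves '[0.2, -0.008, 0.005, -0.005, 0, 0.2, -0.008, 0.005, -0.01, 0, 0.2, -0.008, 0.005, -0.01, 0]'

```text
t: 12.55
tcp_pos: [0.6151, -0.2104, 0.1538]
tool_rot: [0.706, 0.708, -0.0, -0.0]
force: [0.2, -0.1, -2.5]
finger_gap: 0.31
gripper_force: 31.7
```

>>> step_arm --moves '[0.2, 0, 0, -0.005, 0, 0.2, 0, 0, -0.005, 0]'

```text
t: 12.8
tcp_pos: [0.6151, -0.2105, 0.1528]
tool_rot: [0.706, 0.708, -0.0, -0.0]
force: [0.6, -0.2, -1.0]
finger_gap: 0.307
gripper_force: 31.7
```

>>> step_arm --moves '[0.2, 0, 0, -0.005, 0, 0.2, 0, 0, -0.005, 0]'

```text
t: 13.05
tcp_pos: [0.6152, -0.2106, 0.1524]
tool_rot: [0.706, 0.708, -0.0, 0.0]
force: [-1.2, 0.3, 3.5]
finger_gap: 0.309
gripper_force: 32.0
```

Contact with the glass floor shows as the vertical force rising by about 5 N. I'm opening gently to release the stone.

>>> step_arm --moves '[0.32, 0, 0, 0.005, 0, 0.34, 0, 0, 0.005, 0, 0.36, 0, 0, 0.005, 0, 0.37, 0, 0, 0.005, 0, 0.37, 0, 0, 0.005, 0, 0.37, 0, 0, 0.005, 0]'

```text
t: 13.8
tcp_pos: [0.6152, -0.2105, 0.1529]
tool_rot: [0.706, 0.708, -0.0, -0.0]
force: [-0.3, 0.2, -0.9]
finger_gap: 0.371
gripper_force: 3.8
```

>>> step_arm --moves '[0.37, 0, 0, 0.05, 0, 0.37, 0, 0, 0.1, 0, 0.37, 0, 0, 0.2, 0, 0.37, 0, 0, 0.3, 0, 0.37, 0, 0, 0.45, 0, 0.37, 0, 0, 0.55, 0, 0.37, 0, 0, 0.55, 0]'

```text
t: 14.68
tcp_pos: [0.6162, -0.211, 0.2658]
tool_rot: [0.706, 0.708, 0.001, 0.003]
force: [1.1, -0.2, -1.2]
finger_gap: 0.37
gripper_force: 3.8
```

```bash
python3 - <<'E'
from h import *
st=manip.sense();print(st["tcp_pos"],st["tool_rot"])
w=wristcal(manip.snapshot("wrist"),st);t=manip.snapshot("top");c=manip.snapshot("scene")
r=lambda a:cv2.resize(a,(400,300))
cv2.imwrite("pics/w7.png",np.hstack([r(w["color"][150:400,150:490]),r(c["color"][120:240,120:280])]))
for n,s in(("w",w),("s",c)):
    W=cloud(s);hsv=cv2.cvtColor(s["color"],cv2.COLOR_BGR2HSV)
    q=W[(abs(W[...,0]-.615)<.06)&(abs(W[...,1]+.21)<.06)&(abs(W[...,2]-.068)<.005)];print(n,len(q),[np.round(a,4) for a in cv2.minEnclosingCircle(q[:,:2].astype(np.float32))])
E
```

```text
[ 0.616189   -0.21096821  0.26580831] [0.70624737 0.70795927 0.0008157  0.00276663]
w 1226 [array([ 0.6134, -0.2098]), np.float64(0.0418)]
s 287 [array([ 0.615 , -0.2097]), np.float64(0.0437)]
```

View pics/w7.png

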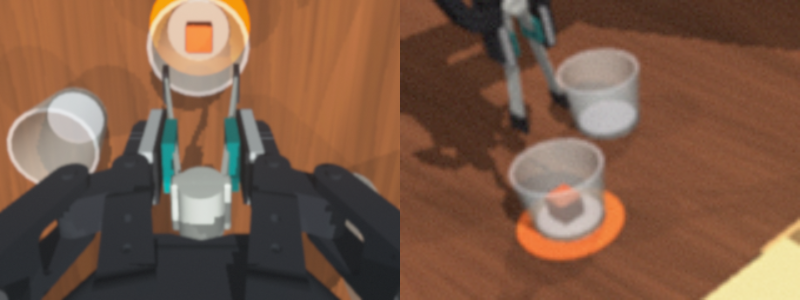

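The stone lies in the tumbler at (199,38), and the tumbler still stands on its coaster. The tongs are clear and still held, so I'm taking them back.

>>> step_arm --moves '[0.37, -0.1, 0.25, 0, 0, 0.37, -0.2, 0.5, 0, 0, 0.37, -0.3, 0.75, 0, 0, 0.37, -0.35, 0.95, 0, 0, 0.37, -0.35, 0.95, 0, 0]'

```text
t: 15.45
tcp_pos: [0.5431, -0.0175, 0.2618]
tool_rot: [0.705, 0.709, -0.001, -0.002]
force: [-0.3, -0.3, -0.8]
finger_gap: 0.374
gripper_force: 3.8
```

>>> step_arm --moves '[0.37, -0.1, 0.25, 0, 0.02, 0.37, -0.2, 0.5, 0, 0.04, 0.37, -0.3, 0.75, 0, 0.057, 0.37, -0.38, 0.95, 0, 0.057, 0.37, -0.38, 0.95, 0, 0.057]'

```text
t: 16.08
tcp_pos: [0.468, 0.1711, 0.2622]
tool_rot: [0.639, 0.769, -0.001, -0.001]
force: [-0.0, -0.4, -0.4]
finger_gap: 0.376
gripper_force: 3.8
```

>>> step_arm --moves '[0.37, 0, 0.2, 0, 0, 0.37, 0, 0.4, 0, 0, 0.37, 0, 0.55, 0, 0, 0.37, 0, 0.58, 0, 0, 0.37, 0, 0.58, 0, 0, 0.37, 0, 0.58, 0, 0]'

```text
t: 16.82
tcp_pos: [0.4695, 0.2841, 0.2626]
tool_rot: [0.641, 0.768, -0.001, -0.0]
force: [-0.5, -0.3, -1.4]
finger_gap: 0.373
gripper_force: 3.8
```

```bash
python3 - <<'E'
from h import *
st=manip.sense();print(st["tcp_pos"],st["tool_rot"],2*np.degrees(np.arctan2(st["tool_rot"][1],st["tool_rot"][0]))-90)
w=wristcal(manip.snapshot("wrist"),st);W=cloud(w);g=W[...,2]
near=(abs(W[...,0]-.469)<.07)&(abs(W[...,1]-.286)<.05)
p=W[near&(g>.036)&(g<.052)];print("holder",len(p),[np.round(a,4) for a in cv2.minAreaRect(p[:,:2].astype(np.float32))])
hsv=cv2.cvtColor(w["color"],cv2.COLOR_BGR2HSV);m=cv2.inRange(hsv,(80,90,50),(100,255,255))>0
p=W[near&m&(g>.15)];print("pads",len(p),np.percentile(p,[2,98],0).round(4))
p=W[near&(g>.1)&(g<.15)];print("tips",len(p),np.percentile(p,[1,99],0).round(4))
E
```

```text
[0.46948097 0.28413418 0.26264952] [ 6.40744870e-01  7.67753704e-01 -5.10376687e-04 -2.26647590e-06] 10.30521742927958
holder 1804 [array([0.4687, 0.2852]), array([0.1022, 0.0545]), np.float64(9.9277)]
pads 1114 [[0.4519 0.2733 0.2001]
 [0.4837 0.2964 0.2191]]
tips 297 [[0.4433 0.2699 0.1239]
 [0.4934 0.2969 0.1493]]
```

>>> step_arm --moves '[0.37, 0, 0.008, -0.15, 0, 0.37, 0, 0.008, -0.3, 0, 0.37, 0, 0.008, -0.42, 0, 0.37, 0, 0.008, -0.52, 0, 0.37, 0, 0.008, -0.57, 0, 0.37, 0, 0.008, -0.58, 0, 0.37, 0, 0.008, -0.58, 0]'

```text
t: 17.75
tcp_pos: [0.4696, 0.2871, 0.1474]
tool_rot: [0.64, 0.768, 0.0, 0.0]
force: [0.7, -0.2, -0.1]
finger_gap: 0.373
gripper_force: 3.8
```

>>> step_arm --moves '[0.37, 0, 0, -0.005, 0, 0.37, 0, 0, -0.01, 0, 0.37, 0, 0, -0.01, 0]'

```text
t: 18.12
tcp_pos: [0.4692, 0.2872, 0.1451]
tool_rot: [0.64, 0.768, 0.0, 0.0]
force: [-0.6, 0.3, -2.0]
finger_gap: 0.371
gripper_force: 3.8
```

>>> step_arm --moves '[0.37, 0, 0, -0.005, 0, 0.37, 0, 0, -0.005, 0]'

```text
t: 18.38
tcp_pos: [0.4693, 0.2872, 0.1443]
tool_rot: [0.64, 0.768, 0.0, 0.0]
force: [-0.5, 0.1, 3.2]
finger_gap: 0.369
gripper_force: 4.1
```

>>> step_arm --moves '[0.37, 0, 0, -0.005, 0, 0.37, 0, 0, -0.005, 0]'

```text
t: 18.62
tcp_pos: [0.4694, 0.2873, 0.1439]
tool_rot: [0.64, 0.768, 0.0, 0.0]
force: [-1.4, -0.2, 7.6]
finger_gap: 0.373
gripper_force: 5.4
```

>>> step_arm --moves '[0.37, 0, 0, -0.005, 0, 0.37, 0, 0, -0.005, 0]'

```text
t: 18.88
tcp_pos: [0.4694, 0.2873, 0.1433]
tool_rot: [0.64, 0.768, 0.001, 0.0]
force: [-1.7, 0.0, 10.3]
finger_gap: 0.372
gripper_force: 7.0
```

The tongs are on the floor of the well. I'm easing off the press, opening slowly and rising.

>>> step_arm --moves '[0.38, 0, 0, 0.006, 0, 0.39, 0, 0, 0.006, 0, 0.41, 0, 0, 0.006, 0, 0.45, 0, 0, 0.006, 0, 0.55, 0, 0, 0.006, 0, 0.65, 0, 0, 0.006, 0, 0.7, 0, 0, 0.006, 0, 0.7, 0, 0, 0.006, 0]'

```text
t: 19.88
tcp_pos: [0.4693, 0.2872, 0.1431]
tool_rot: [0.64, 0.768, 0.0, 0.0]
force: [-0.2, -0.6, 0.3]
finger_gap: 0.7
gripper_force: 0.0
```

>>> step_arm --moves '[0.7, 0, 0, 0.05, 0, 0.7, 0, 0, 0.15, 0, 0.7, 0, 0, 0.3, 0, 0.7, 0, 0, 0.5, 0, 0.7, 0, 0, 0.7, 0, 0.7, 0, 0, 0.8, 0, 0.7, 0, -0.4, 0.8, 0, 0.7, 0, -0.4, 0.8, 0, 0.7, 0, -0.4, 0.8, 0]'

```text
t: 21.0
tcp_pos: [0.4692, 0.2063, 0.3036]
tool_rot: [0.641, 0.767, 0.0, -0.0]
force: [0.9, 0.8, 0.1]
finger_gap: 0.701
gripper_force: 0.0
```

```bash
python3 - <<'E'
from h import *
st=manip.sense();print(st["t"],st["tcp_pos"],st["force"])
w=wristcal(manip.snapshot("wrist"),st);c=manip.snapshot("scene")
r=lambda a:cv2.resize(a,(400,300))
cv2.imwrite("pics/w8.png",np.hstack([r(w["color"]),r(c["color"][140:320,150:480])]))
W=cloud(w);g=W[...,2];near=(abs(W[...,0]-.469)<.05)&(abs(W[...,1]-.286)<.04)
p=W[near&(g>.112)&(g<.135)];print("top",len(p),p.mean(0).round(4),p[:,2].max())
E
```

```text
21.0 [0.46917753 0.20631162 0.30356797] [0.85965379 0.80845786 0.09508048]
top 554 [0.4641 0.2845 0.1241] 0.12853284485064226
```

View pics/w8.png

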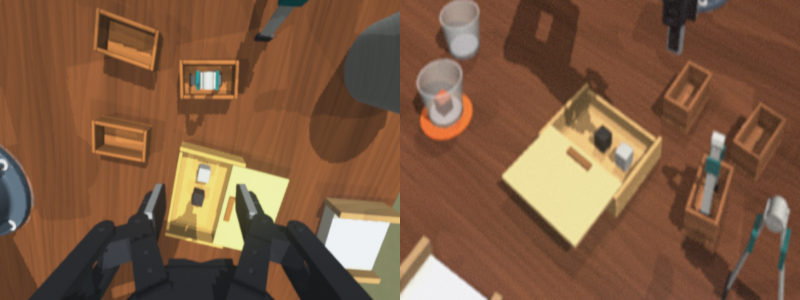

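The tongs stand in their holder at (208,80), the stone is in the tumbler on the orange coaster, and the gripper touches nothing.

```bash
python3 -c "
from station import manip
print(manip.sign_off())"
```

```text
the job is handed in; nothing more can be done
None
```

The job is done and handed in at about 21 s: the copper stone was let go on the floor of the tumbler, the tumbler still stands on its orange coaster, and the tongs are back in their holder.

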